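Log the portion and hold out the dish

ROBOT

A 6-joint arm with a two-finger parallel gripper is mounted at the origin on the work surface. World frame = base frame: x ahead of the robot, y to its left, z up, the work surface at z = 0. Lengths are in m, angles in rad, forces in N, time in s.
With the tool pointing down it reaches from about 0.275 to 0.825 m from the base axis. Payload 5.2 kg.
Tool frame: the origin (TCP) lies on the centre line of the jaws, within the pads' length; the fingertips stand 25 mm ahead of it and the grasp point (between the pads) lies 6 mm ahead of it; z points along the fingers, y is the line along which they close (so a half turn about z gives the same grasp; the last joint's range is limited). The gripper opens to 93 mm and grips with 3 to 60 N. Pads are 15 mm wide; open, the fingers measure 128 mm over their backs; the gripper's body (75 mm by 188 mm) begins 65 mm behind the grasp point.
Start: joints at [-1.328, 0.259, 1.535, -0, 1.348, -0.203], TCP at [0.237, -0.496, 0.244] pointing down, gripper open.
Joint ranges: [-3.14, 3.14], [-0.91, 2.08], [0.19, 2.58], [-1.22, 4.36], [0.22, 2.71], [-3.12, 3.12]. Speed limits (rad/s): [2.57, 2.57, 3.14, 3.14, 3.14, 3.14].

INTERFACE

Orientations are given as a rotation vector (axis times angle).
In Python, from workcell import robot gives the robot as it stands.
- The arm moves only by the tool send_rows, never from a script. Its argument "motion" is a list of rows, each an object of numbers: "dx", "dy", "dz": the shift along the world's x, y, z in mm; "ax", "ay", "az": the turn, a rotation vector about the world's x, y, z in rad; "grip": the closure, from -1 (fully open) to 1 (shut). In form: [{"dx": .., "dy": .., "dz": .., "ax": .., "ay": .., "az": .., "grip": ..}, ...]. A call has 1 to 20 rows; each row shifts and turns the commanded pose from where the row before left it; what a row does not reach is not made up. A row lasts 1/12 s, in which the tool goes at most 41.7 mm and 7.16 degrees, less where a joint would pass 70% of its speed; a pose out of reach is approached as far as the arm can. A call is refused whole if a number of a shift passes 41.7 or a number of a turn 0.125, either way. A call with a gripper value outside its range is refused whole. The fingers move at their own pace and stop on an object; "newtons" is the grip in N (left out, the last holds). Time passes only in rows, so rows that do not move let the fingers close. It gives the time, the measured TCP pose, the force, the opening and the grip force at its end, in the units of the state.
- robot.sense(): the state, without advancing time (a new reading comes with each control period).
- robot.read_camera(name): name is "side" or "top" or "wrist"; returns the picture (480x640x3 uint8, blue, green, red); there is no depth.
- robot.get_calibration(name): a dict with "K" (3x3 intrinsics, pixels), "R" (3x3) and "t" (3): a world point X has camera coordinates R X + t. Camera axes: x right, y down, z forward; pixel columns grow to the right and rows downward; lengths in m; the calibration is good to about 2 mm. A picture is of the moment at which its call begins: read the wrist's pose just before it. get_calibration takes no time and is no camera call; for the wrist camera it gives the pose at the moment of the call.
- robot.finish_job(): hands the job in; it is judged then, once.
The state is a dict: "clock": time; "q": joint angles; "qvel": joint speeds; "tau": joint torques, N m; "tcp_pos": TCP position; "orientation": TCP orientation; "ft_force": force on the tool from outside, world axes, zero at the start; "ft_torque": the same for the moment, N m; "finger_gap": opening from 0.0 (shut) to 1.0 (fully open); "gripper_force": force on a finger pad.
Only numpy, scipy, OpenCV 4.12 (cv2) and the standard library are available. Lean on these libraries where they do the work, as an engineer would, in place of code of your own. Each camera call takes 0.05 s, during which the arm holds its last target. There are 200 camera calls.

TASK

On the portion scale, press the green, then the yellow, then the blue key, one at a time and each fully down, to log the weight of the tangerine in the dish. Then lift the dish by its wooden grip, carry it over to the wooden board and give it a quarter turn anticlockwise (seen from above), so that its red tab is above the red mark on the board, keeping the dish level and the tangerine loose in its middle, untouched by the robot. Finish while still holding the dish, level and still, about a hand's width (5 to 14 cm) above the middle of the board, with the flask, jar, mug and can left where they stand.

Things in the scene. Friction and masses are not known exactly. Their poses are not given: they have to be found in the camera images.
- scale: Grey kitchen portion scale, fixed, box 285 x 210 x 34 mm, with a round steel pan (diameter 156) whose top is 46 mm above the table. Origin: on the table, under the middle of the pan. Its own -x side carries the keys (170 mm from the pan's middle), roughly towards the robot.
- key_green_top (a point): Middle of the top face of the green round spring key (diameter 26 mm) on the scale's near strip. The three keys stand 55 mm apart in a row, in any order of colour; each is pressed straight down.
- key_yellow_top (a point): Middle of the top face of the yellow round spring key (diameter 26 mm) on the scale's near strip. The three keys stand 55 mm apart in a row, in any order of colour; each is pressed straight down.
- key_blue_top (a point): Middle of the top face of the blue round spring key (diameter 26 mm) on the scale's near strip. The three keys stand 55 mm apart in a row, in any order of colour; each is pressed straight down.
- key_green (a joint): Travel of the green key: 0 up, 0.006 m fully down (takes about 4 N); it springs back.
- key_yellow (a joint): Travel of the yellow key: 0 up, 0.006 m fully down (takes about 4 N); it springs back.
- key_blue (a joint): Travel of the blue key: 0 up, 0.006 m fully down (takes about 4 N); it springs back.
- dish_grip (a point): Centre of the blue dish's wooden grip: bar 18 mm thick (dish x), 64 long (dish y), 22 high, atop a thin wire arch, over the dish's middle, 118 mm above its underside 61 above the tangerine. Dish axes: z up, red tab on -x. Dish: 190 mm across, rim 27 mm high, shallow inside; 0.4 kg with fruit, hangs balanced. It starts on the scale's pan.
- dish_middle (a point): Middle of the dish's inner floor, 7 mm above its underside and 111 mm under the grip's centre.
- dish_tab (a point): Middle of the red tab at the dish's rim, 110 mm from the dish's axis on its -x side.
- fruit_centre (a point): Centre of the tangerine, an orange ball of 50 mm diameter, about 75 g, loose in the middle of the dish; it can roll. Its centre rests 25 mm above the inner floor. (Its axes turn as it rolls.)
- board_middle (a point): Middle of the top face of the wooden serving board, fixed, 240 x 240 x 14 mm, lying on the table beside the scale. Axes: z up; the red mark lies on its -y side.
- board_mark (a point): The red mark on the board's top face, at the edge away from the scale, 110 mm from the board's middle along the board's -y.
- flask: Orange vacuum flask with steel cap, diameter 80, height 270 mm, standing loose; leave alone. Origin: centre of its underside.
- jar: White jar with red lid, diameter 72, height 120 mm, loose; leave alone. Origin: centre of its underside.
- mug: White mug, diameter 80, height 85 mm, loose; leave alone. Origin: centre of its underside.
- can: Metal can with paper label, diameter 66, height 80 mm, loose; leave alone. Origin: centre of its underside.

How it is judged:
On the way, in this order (a step that is already met when the one before it is completed fails the run):
1. the green key is pressed down on its own (value of joint key_green above 0.004 m and value of joint each of key_yellow, key_blue below 0.002 m), for 0.04 s.
2. the yellow key is pressed down on its own (value of joint key_yellow above 0.004 m and value of joint each of key_green, key_blue below 0.002 m), for 0.04 s.
3. the blue key is pressed down on its own (value of joint key_blue above 0.004 m and value of joint each of key_green, key_yellow below 0.002 m), for 0.04 s.
4. the dish is lifted clear of the scale, level, by the gripper, with the tangerine in its middle (height (world z) of dish_middle above 0.062 m and angle between dish_grip's own z axis and vertical below 0.15 rad and contact force between the fingers and dish above 0.5 N and contact force between dish and scale below 0.05 N and distance between fruit_centre and dish_middle below 0.045 m), for 0.2 s.
At the end, for the whole second after the job is handed in: The dish hangs in the gripper alone, underside 3 to 16 cm above the board, its middle within 30 mm of the board's and its red tab within 35 mm of the mark seen from above, level within 0.1 rad and still; the tangerine rests within 25 mm of its middle; keys up; bystanders within 30 mm (horizontal distance between dish_grip and board_middle below 0.03 m and horizontal distance between dish_tab and board_mark below 0.035 m and height (world z) of dish_middle between 0.055 and 0.19 m and angle between dish_grip's own z axis and vertical below 0.1 rad and linear speed of dish below 0.02 m/s and angular speed of dish below 0.15 rad/s and distance between fruit_centre and dish_middle below 0.04 m and horizontal distance between fruit_centre and dish_middle below 0.025 m and contact force between the fingers and dish above 0.5 N and contact force between dish and board below 0.05 N and contact force between dish and scale below 0.05 N and value of joint each of key_green, key_yellow, key_blue below 0.002 m); the arm keeps its last pose, push and grip.
It fails at once if two keys are pressed at the same time (value of joint each of key_green, key_yellow above 0.003 m or value of joint each of key_green, key_blue above 0.003 m or value of joint each of key_yellow, key_blue above 0.003 m).
It fails at once if the dish tilts by more than 0.25 rad (angle between dish_grip's own z axis and vertical above 0.25 rad).
It fails at once if the tangerine rolls more than 40 mm from the middle of the dish (horizontal distance between fruit_centre and dish_middle above 0.04 m).
It fails at once if the robot touches the tangerine (contact force between any of the fingers, the arm and fruit above 0.1 N).
It fails at once if the flask, jar, mug or can is shifted by more than 30 mm or tipped over (distance of any of flask, jar, mug, can from where it was at the start of the episode above 0.03 m or angle between any of flask, jar, mug, can's own z axis and vertical above 0.3 rad).
It also fails if it takes over 72 s, if anything falls off the work surface, if the arm or the gripper's body presses on something with over 40 N, if the wrist force passes 120 N, or if a joint passes its speed limit or range.

## Working session

There is one attempt and no reset: what is moved stays moved. The work goes in short steps, Python scripts to look and compute and a tool call to move; the robot and the scene stay as the last step left them, time stands still between calls to the robot, and variables do not carry over. Pictures are saved under pics/ and viewed, at most 10 in all, crops included, and the job is handed in when it is done.

Besides the shell and the picture viewer there is one more tool, called after "Request:" in YAML: its name, and indented under it one key for each argument. send_rows: Moves the arm, as the interface text tells. Its arguments: {"type":"object","properties":{"motion":{"type":"array","items":{"type":"object","properties":{"dx":{"type":"number"},"dy":{"type":"number"},"dz":{"type":"number"},"ax":{"type":"number"},"ay":{"type":"number"},"az":{"type":"number"},"grip":{"type":"number"}}}},"newtons":{"type":"number"}},"required":["motion"]}

```bash
mkdir -p pics; cat > h.py <<'E'
import numpy as np, cv2
from workcell import robot
def ray(c,uv,z):
    K,R,t=(np.array(c[k],float) for k in("K","R","t"))
    C=-R.T@t.ravel(); d=R.T@np.linalg.inv(K)@np.array([uv[0],uv[1],1.])
    return C+d*(z-C[2])/d[2]
def snap(n,f):
    c=robot.get_calibration(n); im=robot.read_camera(n); cv2.imwrite(f,im); return c,im
def blobs(im,lo,hi,amin=40):
    m=cv2.inRange(cv2.cvtColor(im,cv2.COLOR_BGR2HSV),np.array(lo),np.array(hi))
    n,l,s,c=cv2.connectedComponentsWithStats(m)
    return [(s[i,4],c[i].round(1),s[i,:4]) for i in range(1,n) if s[i,4]>amin]
E
python3 - <<'E'
from h import *
for n in("top","side"):
    c,im=snap(n,f"pics/{n}0.png"); print(n,np.array(c["K"]).round(0).tolist(),"C",(-np.array(c["R"]).T@np.array(c["t"]).ravel()).round(3))
    for nm,lo,hi in(("red",(0,150,80),(6,255,255)),("red2",(172,150,80),(179,255,255)),("green",(45,100,50),(85,255,255)),("yel",(22,130,100),(34,255,255)),("blue",(95,120,60),(125,255,255)),("or",(7,170,120),(18,255,255))):
        for a,p,b in blobs(im,lo,hi): print(nm,a,p,b,ray(c,p,0.04).round(3))
s=robot.sense();print(s["ft_force"],s["orientation"],s["clock"])
E
```

```text
top [[625.0, 0.0, 321.0], [0.0, 625.0, 243.0], [0.0, 0.0, 1.0]] C [ 0.369 -0.012  1.65 ]
red 459 [165.9 187.1] [154 176  25  24] [0.681 0.406 0.04 ]
red 158 [256.1 251.7] [249 245  15  14] [0.517 0.163 0.04 ]
red 159 [394.8 264.4] [390 255  11  20] [ 0.494 -0.196  0.04 ]
green 61 [243.4 250.1] [238 247  11   8] [0.521 0.196 0.04 ]
green 84 [245.1 271.3] [240 267  11  10] [0.466 0.19  0.04 ]
yel 43 [264.  277.8] [261 274   8   8] [0.45 0.14 0.04]
blue 475 [259.8 188.2] [233 177  58  23] [0.685 0.16  0.04 ]
blue 604 [254.8 227. ] [232 203  53  44] [0.582 0.169 0.04 ]
blue 101 [287.6 220.7] [280 212  16  19] [0.601 0.084 0.04 ]
blue 86 [224.4 265.4] [220 261  10  10] [0.48  0.244 0.04 ]
or 105 [261.5 212.6] [256 208  13  11] [0.62  0.153 0.04 ]
side [[606.0, 0.0, 322.0], [0.0, 606.0, 243.0], [0.0, 0.0, 1.0]] C [-0.3    0.841  1.409]
red 68 [373.9 239.7] [368 235  13  11] [ 0.482 -0.18   0.04 ]
red 107 [285.3 288.6] [278 283  15  12] [0.534 0.144 0.04 ]
red 288 [183.6 294.3] [173 286  22  18] [0.723 0.363 0.04 ]
green 97 [569.6 101.8] [563  96  13  12] [ 0.432 -1.28   0.04 ]
green 116 [281.1 299.3] [270 293  24  14] [0.514 0.178 0.04 ]
green 73 [289.8 308.8] [285 305  10   9] [0.473 0.184 0.04 ]
yel 72 [306.9 300.4] [303 296   9  10] [0.46  0.129 0.04 ]
blue 642 [564.4 121.9] [548 105  31  42] [ 0.378 -1.147  0.04 ]
blue 76 [272.4 317.1] [268 313  10  10] [0.486 0.237 0.04 ]
or 162 [263.6 263.2] [257 256  14  15] [0.65  0.124 0.04 ]
or 161 [163.9 353.5] [155 339  18  33] [0.6   0.517 0.04 ]
or 61 [174.1 377.4] [168 372  17  12] [0.523 0.54  0.04 ]
[ 0.11870379 -0.00183843 -0.29300317] [-3.06231684e+00 -6.94109284e-01  3.19651812e-05] 0.1
```

View pics/top0.png

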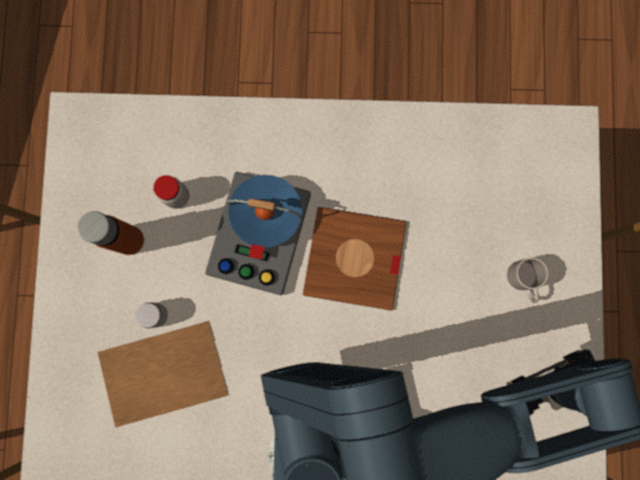

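View pics/side0.png

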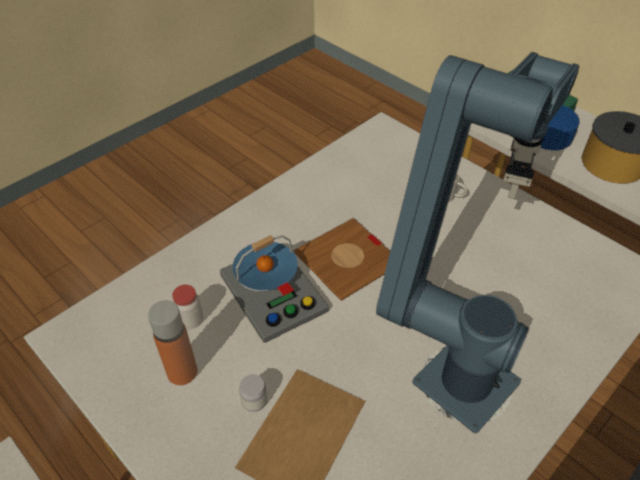

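```bash
cat >> h.py <<'E'
def tri(a,b):
    P=[np.array(c["K"])@np.c_[np.array(c["R"]),np.array(c["t"]).ravel()] for c,_ in(a,b)]
    X=cv2.triangulatePoints(P[0],P[1],np.array(a[1],float).reshape(2,1),np.array(b[1],float).reshape(2,1)).ravel()
    return X[:3]/X[3]
E
python3 - <<'E'
from h import *
ct,cs=robot.get_calibration("top"),robot.get_calibration("side")
T,S=cv2.imread("pics/top0.png"),cv2.imread("pics/side0.png")
for n,a,b in(("blue",(224.4,265.4),(272.4,317.1)),("green",(245.1,271.3),(289.8,308.8)),("yel",(264,277.8),(306.9,300.4)),("tab",(256.1,251.7),(285.3,288.6)),("mark",(394.8,264.4),(373.9,239.7))):
    print(n,tri((ct,a),(cs,b)).round(4), ray(ct,a,.042).round(4), ray(cs,b,.042).round(4))
print("mark",ray(ct,(394.8,264.4),.014),ray(cs,(373.9,239.7),.014))
w=lambda im,r,lo,hi:[(a,p+[r[0],r[1]]) for a,p,_ in blobs(im[r[1]:r[3],r[0]:r[2]],lo,hi)]
print("woodtop",w(T,(235,190,300,215),(8,60,130),(22,200,255)),"woodside",w(S,(240,230,300,255),(8,60,130),(22,200,255)))
print("disk",w(T,(315,225,395,290),(8,60,150),(25,140,255)),w(S,(320,235,375,275),(8,60,150),(25,140,255)))
for a,p in w(T,(315,225,395,290),(8,60,150),(25,140,255)): print(ray(ct,p,.014))
m=cv2.resize(np.hstack([T[190:290,210:310],S[230:330,230:330]]),None,fx=4,fy=4,interpolation=cv2.INTER_CUBIC)
cv2.imwrite("pics/crop.png",m)
E
```

```text
blue [0.4789 0.242  0.0519] [0.4794 0.2435 0.042 ] [0.4847 0.2377 0.042 ]
green [0.4656 0.1887 0.0515] [0.4657 0.1895 0.042 ] [0.4716 0.1845 0.042 ]
yel [0.4496 0.1387 0.0583] [0.4503 0.1401 0.042 ] [0.4589 0.1304 0.042 ]
tab [0.5145 0.16   0.072 ] [0.5172 0.1631 0.042 ] [0.533  0.1448 0.042 ]
mark [ 0.4963 -0.199   0.0152] [ 0.4942 -0.196   0.042 ] [ 0.481 -0.179  0.042]
mark [ 0.49640792 -0.19917079  0.014     ] [ 0.49703308 -0.1998554   0.014     ]
woodtop [(np.int32(201), array([260.2, 204.7]))] woodside [(np.int32(125), array([261.6, 241.7]))]
disk [(np.int32(1054), array([354.6, 257.6]))] [(np.int32(451), array([348.7, 254. ]))]
[ 0.51138859 -0.09329395  0.014     ]
```

View pics/crop.png

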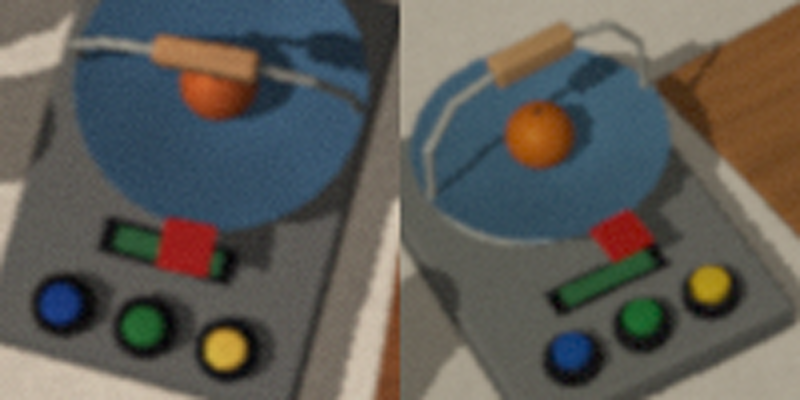

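```bash
python3 - <<'E'
from h import *
ct,cs=robot.get_calibration("top"),robot.get_calibration("side")
g=tri((ct,(260.2,204.7)),(cs,(261.6,241.7)));tab=tri((ct,(256.1,251.7)),(cs,(285.3,288.6)))
print("grip",g,"top ray",ray(ct,(260.2,204.7),.166),"dist",np.linalg.norm((g-tab)[:2]),"yaw",np.arctan2(*(g-tab)[1::-1]))
# bar ends (top crop, /4+offset) on z=.17
a,b=[ray(ct,(210+u/4,190+v/4),.17) for u,v in((155,50),(258,68))]; print("bar dir yaw",np.arctan2(*(a-b)[1::-1])-np.pi/2,np.linalg.norm(a-b))
print(robot.get_calibration("wrist"))
E
```

```text
grip [0.61970722 0.1445934  0.17288366] top ray [0.6195461 0.1441978 0.166    ] dist 0.10627338100762337 yaw -0.14504399038238952
bar dir yaw -0.14719299233248484 0.06288931574609119
{'K': array([[383.38557298,   0.        , 322.11019076],
       [  0.        , 383.38557298, 243.09256615],
       [  0.        ,   0.        ,   1.        ]]), 'R': array([[ 4.30554616e-01, -9.02564118e-01, -8.57380735e-04],
       [-8.66458570e-01, -4.13596630e-01,  2.79620052e-01],
       [-2.52729635e-01, -1.19648819e-01, -9.60110354e-01]]), 't': array([-0.54970483, -0.03311574,  0.39103502])}
```

Request:
send_rows:
  motion:
    - {"dx": 11, "dy": 36, "az": 0.11, "grip": 1}
    - {"dx": 11, "dy": 36, "az": 0.11, "grip": 1}
    - {"dx": 11, "dy": 36, "az": 0.11, "grip": 1}
    - {"dx": 11, "dy": 36, "az": 0.11, "grip": 1}
    - {"dx": 11, "dy": 36, "az": 0.11, "grip": 1}
    - {"dx": 11, "dy": 36, "az": 0.11, "grip": 1}
    - {"dx": 11, "dy": 36, "az": 0.11, "grip": 1}
    - {"dx": 11, "dy": 36, "az": 0.08, "grip": 1}
    - {"dx": 11, "dy": 36, "grip": 1}
    - {"dx": 11, "dy": 36, "grip": 1}
    - {"dx": 11, "dy": 36, "grip": 1}
    - {"dx": 11, "dy": 36, "grip": 1}
    - {"dx": 11, "dy": 36, "grip": 1}
    - {"dx": 11, "dy": 36, "grip": 1}
    - {"dx": 11, "dy": 36, "grip": 1}
    - {"dx": 11, "dy": 36, "grip": 1}
    - {"dx": 11, "dy": 36, "grip": 1}
    - {"dx": 11, "dy": 36, "grip": 1}
    - {"dx": 11, "dy": 36, "grip": 1}
    - {"grip": 1}
  newtons: 20

```text
invalid input at $.motion[0]: expected keys dx, dy, dz, ax, ay, az, grip
```

Request:
send_rows:
  motion:
    - {"dx": 12, "dy": 36, "dz": 0, "ax": 0, "ay": 0, "az": 0.1, "grip": 1}
    - {"dx": 12, "dy": 36, "dz": 0, "ax": 0, "ay": 0, "az": 0.1, "grip": 1}
    - {"dx": 12, "dy": 36, "dz": 0, "ax": 0, "ay": 0, "az": 0.1, "grip": 1}
    - {"dx": 12, "dy": 36, "dz": 0, "ax": 0, "ay": 0, "az": 0.1, "grip": 1}
    - {"dx": 12, "dy": 36, "dz": 0, "ax": 0, "ay": 0, "az": 0.1, "grip": 1}
    - {"dx": 12, "dy": 36, "dz": 0, "ax": 0, "ay": 0, "az": 0.1, "grip": 1}
    - {"dx": 12, "dy": 36, "dz": 0, "ax": 0, "ay": 0, "az": 0.1, "grip": 1}
    - {"dx": 12, "dy": 36, "dz": 0, "ax": 0, "ay": 0, "az": 0.1, "grip": 1}
    - {"dx": 12, "dy": 36, "dz": 0, "ax": 0, "ay": 0, "az": 0.1, "grip": 1}
    - {"dx": 12, "dy": 36, "dz": 0, "ax": 0, "ay": 0, "az": 0.08, "grip": 1}
    - {"dx": 12, "dy": 36, "dz": 0, "ax": 0, "ay": 0, "az": 0, "grip": 1}
    - {"dx": 12, "dy": 36, "dz": 0, "ax": 0, "ay": 0, "az": 0, "grip": 1}
    - {"dx": 12, "dy": 36, "dz": 0, "ax": 0, "ay": 0, "az": 0, "grip": 1}
    - {"dx": 12, "dy": 36, "dz": 0, "ax": 0, "ay": 0, "az": 0, "grip": 1}
    - {"dx": 12, "dy": 36, "dz": 0, "ax": 0, "ay": 0, "az": 0, "grip": 1}
    - {"dx": 12, "dy": 36, "dz": 0, "ax": 0, "ay": 0, "az": 0, "grip": 1}
    - {"dx": 12, "dy": 36, "dz": 0, "ax": 0, "ay": 0, "az": 0, "grip": 1}
    - {"dx": 12, "dy": 36, "dz": 0, "ax": 0, "ay": 0, "az": 0, "grip": 1}
    - {"dx": 12, "dy": 36, "dz": 0, "ax": 0, "ay": 0, "az": 0, "grip": 1}
    - {"dx": 0, "dy": 0, "dz": 0, "ax": 0, "ay": 0, "az": 0, "grip": 1}
  newtons: 20

```text
clock: 1.77
tcp_pos: [0.4661, 0.1932, 0.2431]
orientation: [-2.37, -2.059, -0.003]
ft_force: [0.5, -1.4, 0.0]
finger_gap: 0.008
gripper_force: 0.0
```

```bash
python3 - <<'E'
from h import *
s=robot.sense();print(s["tcp_pos"],s["orientation"],s["q"],s["ft_force"],s["finger_gap"])
c,im=snap("wrist","pics/w1.png")
for nm,lo,hi in(("red",(0,150,60),(6,255,255)),("green",(45,100,40),(85,255,255)),("yel",(20,130,80),(34,255,255)),("blue",(95,120,40),(125,255,255)),("or",(7,170,100),(18,255,255))):
    for a,p,b in blobs(im,lo,hi,150): print(nm,a,p,b,ray(c,p,0.05).round(4),ray(c,p,0.16).round(4))
E
```

```text
[0.46608909 0.19321497 0.24310286] [-2.37031458 -2.05899435 -0.00324803] [0.16972008 0.17615206 1.64256835 0.00275677 1.3220746  0.30938455] [ 0.54096017 -1.37804025  0.03418215] 0.008485532195631366
red 1434 [386.7 257.9] [367 239  41  39] [0.5196 0.1512 0.05  ] [0.5054 0.19   0.16  ]
green 621 [325.1 229.2] [312 215  28  29] [0.4673 0.186  0.05  ] [0.4703 0.2134 0.16  ]
yel 298 [318.7 279.9] [306 271  27  21] [0.4547 0.1385 0.05  ] [0.4618 0.1815 0.16  ]
blue 662 [331.7 167.1] [318 153  29  30] [0.4806 0.2397 0.05  ] [0.4792 0.2494 0.16  ]
or 2236 [519.4 261.2] [488 236  61  55] [0.6404 0.1308 0.05  ] [0.5864 0.1763 0.16  ]
```

View pics/w1.png

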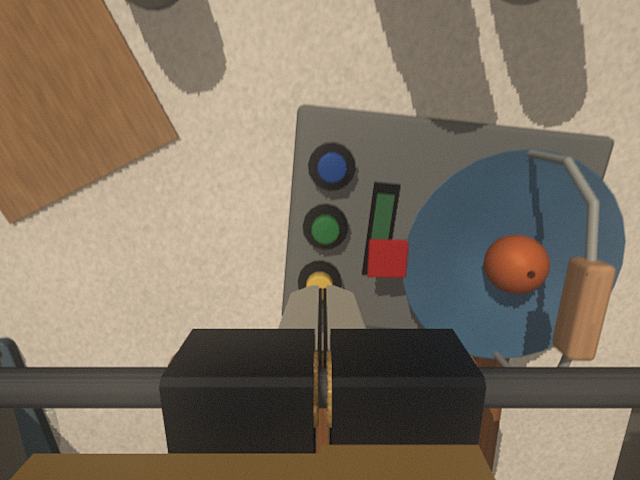

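Request:
send_rows:
  motion:
    - {"dx": 0, "dy": 0, "dz": -25, "ax": 0, "ay": 0, "az": 0, "grip": 1}
    - {"dx": 0, "dy": 0, "dz": -30, "ax": 0, "ay": 0, "az": 0, "grip": 1}
    - {"dx": 0, "dy": 0, "dz": -30, "ax": 0, "ay": 0, "az": 0, "grip": 1}
    - {"dx": 0, "dy": 0, "dz": -30, "ax": 0, "ay": 0, "az": 0, "grip": 1}
    - {"dx": 0, "dy": 0, "dz": -25, "ax": 0, "ay": 0, "az": 0, "grip": 1}
    - {"dx": 0, "dy": 0, "dz": -15, "ax": 0, "ay": 0, "az": 0, "grip": 1}
    - {"dx": 0, "dy": 0, "dz": 0, "ax": 0, "ay": 0, "az": 0, "grip": 1}
    - {"dx": 0, "dy": 0, "dz": 0, "ax": 0, "ay": 0, "az": 0, "grip": 1}
    - {"dx": 0, "dy": 0, "dz": 0, "ax": 0, "ay": 0, "az": 0, "grip": 1}

```text
clock: 2.57
tcp_pos: [0.4659, 0.1872, 0.0897]
orientation: [2.377, 2.053, 0.002]
ft_force: [-0.7, -0.5, -0.2]
finger_gap: 0.004
gripper_force: 0.0
```

Request:
send_rows:
  motion:
    - {"dx": 0, "dy": 0, "dz": -5, "ax": 0, "ay": 0, "az": 0, "grip": 1}
    - {"dx": 0, "dy": 0, "dz": -5, "ax": 0, "ay": 0, "az": 0, "grip": 1}
    - {"dx": 0, "dy": 0, "dz": -4, "ax": 0, "ay": 0, "az": 0, "grip": 1}
    - {"dx": 0, "dy": 0, "dz": -2, "ax": 0, "ay": 0, "az": 0, "grip": 1}
    - {"dx": 0, "dy": 0, "dz": 0, "ax": 0, "ay": 0, "az": 0, "grip": 1}
    - {"dx": 0, "dy": 0, "dz": 0, "ax": 0, "ay": 0, "az": 0, "grip": 1}

```text
clock: 3.07
tcp_pos: [0.4665, 0.1878, 0.075]
orientation: [2.374, 2.054, 0.004]
ft_force: [-4.0, -2.4, 18.3]
finger_gap: 0.007
gripper_force: 9.4
```

Request:
send_rows:
  motion:
    - {"dx": 0, "dy": 0, "dz": 3, "ax": 0, "ay": 0, "az": 0, "grip": 1}
    - {"dx": 0, "dy": 0, "dz": 0, "ax": 0, "ay": 0, "az": 0, "grip": 1}
    - {"dx": 0, "dy": 0, "dz": 0, "ax": 0, "ay": 0, "az": 0, "grip": 1}

```text
clock: 3.32
tcp_pos: [0.4664, 0.1878, 0.0764]
orientation: [2.375, 2.054, 0.004]
ft_force: [2.3, 0.0, 2.7]
finger_gap: 0.006
gripper_force: 1.6
```

Request:
send_rows:
  motion:
    - {"dx": 0, "dy": 0, "dz": 3, "ax": 0, "ay": 0, "az": 0, "grip": 1}
    - {"dx": 0, "dy": 0, "dz": 0, "ax": 0, "ay": 0, "az": 0, "grip": 1}
    - {"dx": 0, "dy": 0, "dz": 0, "ax": 0, "ay": 0, "az": 0, "grip": 1}

```text
clock: 3.57
tcp_pos: [0.4653, 0.1879, 0.0787]
orientation: [2.377, 2.055, 0.001]
ft_force: [1.7, -0.4, 1.8]
finger_gap: 0.006
gripper_force: 1.1
```

Request:
send_rows:
  motion:
    - {"dx": 0, "dy": 0, "dz": 10, "ax": 0, "ay": 0, "az": 0, "grip": 1}
    - {"dx": 0, "dy": 0, "dz": 0, "ax": 0, "ay": 0, "az": 0, "grip": 1}
    - {"dx": 0, "dy": 0, "dz": 0, "ax": 0, "ay": 0, "az": 0, "grip": 1}

```text
clock: 3.82
tcp_pos: [0.4648, 0.1878, 0.0888]
orientation: [-2.376, -2.055, 0.001]
ft_force: [-0.3, 1.0, 0.2]
finger_gap: 0.006
gripper_force: 0.0
```

Request:
send_rows:
  motion:
    - {"dx": 0, "dy": 0, "dz": 10, "ax": 0, "ay": 0, "az": 0, "grip": 1}
    - {"dx": -4, "dy": -18, "dz": 0, "ax": 0, "ay": 0, "az": 0, "grip": 1}
    - {"dx": -4, "dy": -18, "dz": 0, "ax": 0, "ay": 0, "az": 0, "grip": 1}
    - {"dx": -4, "dy": -17, "dz": 0, "ax": 0, "ay": 0, "az": 0, "grip": 1}
    - {"dx": 0, "dy": 0, "dz": 0, "ax": 0, "ay": 0, "az": 0, "grip": 1}
    - {"dx": 0, "dy": 0, "dz": 0, "ax": 0, "ay": 0, "az": 0, "grip": 1}
    - {"dx": 0, "dy": 0, "dz": -10, "ax": 0, "ay": 0, "az": 0, "grip": 1}
    - {"dx": 0, "dy": 0, "dz": -5, "ax": 0, "ay": 0, "az": 0, "grip": 1}
    - {"dx": 0, "dy": 0, "dz": -5, "ax": 0, "ay": 0, "az": 0, "grip": 1}
    - {"dx": 0, "dy": 0, "dz": -4, "ax": 0, "ay": 0, "az": 0, "grip": 1}
    - {"dx": 0, "dy": 0, "dz": -2, "ax": 0, "ay": 0, "az": 0, "grip": 1}
    - {"dx": 0, "dy": 0, "dz": 0, "ax": 0, "ay": 0, "az": 0, "grip": 1}
    - {"dx": 0, "dy": 0, "dz": 0, "ax": 0, "ay": 0, "az": 0, "grip": 1}
    - {"dx": 0, "dy": 0, "dz": 0, "ax": 0, "ay": 0, "az": 0, "grip": 1}

```text
clock: 4.98
tcp_pos: [0.4533, 0.1354, 0.0749]
orientation: [2.376, 2.055, 0.001]
ft_force: [-8.0, 0.2, 25.3]
finger_gap: -0.001
gripper_force: 12.6
```

Request:
send_rows:
  motion:
    - {"dx": 0, "dy": 0, "dz": 4, "ax": 0, "ay": 0, "az": 0, "grip": 1}
    - {"dx": 0, "dy": 0, "dz": 0, "ax": 0, "ay": 0, "az": 0, "grip": 1}
    - {"dx": 0, "dy": 0, "dz": 0, "ax": 0, "ay": 0, "az": 0, "grip": 1}

```text
clock: 5.23
tcp_pos: [0.4534, 0.1353, 0.077]
orientation: [2.376, 2.055, 0.001]
ft_force: [-1.1, 2.6, 1.9]
finger_gap: 0.003
gripper_force: 1.5
```

Yellow is also spring-like. Blue is next: shift (+27, +106) to about (0.480, 0.241).

Request:
send_rows:
  motion:
    - {"dx": 0, "dy": 0, "dz": 12, "ax": 0, "ay": 0, "az": 0, "grip": 1}
    - {"dx": 0, "dy": 0, "dz": 10, "ax": 0, "ay": 0, "az": 0, "grip": 1}
    - {"dx": 6, "dy": 26, "dz": 0, "ax": 0, "ay": 0, "az": 0, "grip": 1}
    - {"dx": 7, "dy": 27, "dz": 0, "ax": 0, "ay": 0, "az": 0, "grip": 1}
    - {"dx": 7, "dy": 27, "dz": 0, "ax": 0, "ay": 0, "az": 0, "grip": 1}
    - {"dx": 6, "dy": 26, "dz": 0, "ax": 0, "ay": 0, "az": 0, "grip": 1}
    - {"dx": 0, "dy": 0, "dz": 0, "ax": 0, "ay": 0, "az": 0, "grip": 1}
    - {"dx": 0, "dy": 0, "dz": 0, "ax": 0, "ay": 0, "az": 0, "grip": 1}
    - {"dx": 0, "dy": 0, "dz": -10, "ax": 0, "ay": 0, "az": 0, "grip": 1}
    - {"dx": 0, "dy": 0, "dz": -5, "ax": 0, "ay": 0, "az": 0, "grip": 1}
    - {"dx": 0, "dy": 0, "dz": -5, "ax": 0, "ay": 0, "az": 0, "grip": 1}
    - {"dx": 0, "dy": 0, "dz": -4, "ax": 0, "ay": 0, "az": 0, "grip": 1}
    - {"dx": 0, "dy": 0, "dz": -2, "ax": 0, "ay": 0, "az": 0, "grip": 1}
    - {"dx": 0, "dy": 0, "dz": 0, "ax": 0, "ay": 0, "az": 0, "grip": 1}
    - {"dx": 0, "dy": 0, "dz": 0, "ax": 0, "ay": 0, "az": 0, "grip": 1}

```text
clock: 6.48
tcp_pos: [0.4784, 0.2398, 0.0749]
orientation: [2.377, 2.054, -0.002]
ft_force: [-9.6, -1.9, 23.8]
finger_gap: 0.008
gripper_force: 12.3
```

Request:
send_rows:
  motion:
    - {"dx": 0, "dy": 0, "dz": 4, "ax": 0, "ay": 0, "az": 0, "grip": 1}
    - {"dx": 0, "dy": 0, "dz": 0, "ax": 0, "ay": 0, "az": 0, "grip": 1}
    - {"dx": 0, "dy": 0, "dz": 0, "ax": 0, "ay": 0, "az": 0, "grip": 1}

```text
clock: 6.73
tcp_pos: [0.4789, 0.24, 0.0767]
orientation: [2.377, 2.054, -0.001]
ft_force: [-2.4, -1.0, 3.0]
finger_gap: 0.003
gripper_force: 1.6
```

Request:
send_rows:
  motion:
    - {"dx": 0, "dy": 0, "dz": 25, "ax": 0, "ay": 0, "az": 0, "grip": 1}
    - {"dx": 0, "dy": 0, "dz": 35, "ax": 0, "ay": 0, "az": 0, "grip": 0}
    - {"dx": 0, "dy": 0, "dz": 35, "ax": 0, "ay": 0, "az": 0, "grip": -0.3}
    - {"dx": 0, "dy": 0, "dz": 35, "ax": 0, "ay": 0, "az": 0, "grip": -0.3}
    - {"dx": 0, "dy": 0, "dz": 30, "ax": 0, "ay": 0, "az": 0, "grip": -0.3}
    - {"dx": 0, "dy": 0, "dz": 10, "ax": 0, "ay": 0, "az": 0, "grip": -0.3}
    - {"dx": 14, "dy": -10, "dz": 0, "ax": 0, "ay": 0, "az": 0, "grip": -0.3}
    - {"dx": 25, "dy": -17, "dz": 0, "ax": 0, "ay": 0, "az": 0, "grip": -0.3}
    - {"dx": 30, "dy": -20, "dz": 0, "ax": 0, "ay": 0, "az": 0, "grip": -0.3}
    - {"dx": 30, "dy": -20, "dz": 0, "ax": 0, "ay": 0, "az": 0, "grip": -0.3}
    - {"dx": 25, "dy": -17, "dz": 0, "ax": 0, "ay": 0, "az": 0, "grip": -0.3}
    - {"dx": 17, "dy": -11, "dz": 0, "ax": 0, "ay": 0, "az": 0, "grip": -0.3}
    - {"dx": 0, "dy": 0, "dz": 0, "ax": 0, "ay": 0, "az": 0, "grip": -0.3}
    - {"dx": 0, "dy": 0, "dz": 0, "ax": 0, "ay": 0, "az": 0, "grip": -0.3}
    - {"dx": 0, "dy": 0, "dz": 0, "ax": 0, "ay": 0, "az": 0, "grip": -0.3}

```text
clock: 7.98
tcp_pos: [0.6194, 0.1454, 0.2443]
orientation: [-2.375, -2.052, 0.005]
ft_force: [-0.1, -0.4, -0.3]
finger_gap: 0.65
gripper_force: 0.0
```

```bash
python3 - <<'E'
from h import *
s=robot.sense();print(s["tcp_pos"],s["orientation"],s["finger_gap"])
c,im=snap("wrist","pics/w2.png")
p=np.array(s["tcp_pos"])
K,R,t=(np.array(c[k],float) for k in("K","R","t"))
for X in ([.6197,.1446,.164],[.6197,.1446,.175],[p[0],p[1],.164]):
    v=K@(R@np.array(X)+t.ravel()); print("proj",X,v[:2]/v[2])
for a,q,b in blobs(im,(8,60,100),(22,200,255),400): print(a,q,b,ray(c,q,.17))
E
```

```text
[0.6193743  0.14539448 0.24431722] [-2.37522713 -2.05226803  0.00450348] 0.6497418452526582
proj [0.6197, 0.1446, 0.164] [324.06927994 263.70013807]
proj [0.6197, 0.1446, 0.175] [324.09668413 269.96066454]
proj [np.float64(0.6193743030418387), np.float64(0.14539447865926367), 0.164] [323.35438418 262.55806959]
4288 [328.7 255.5] [299 202  59 119] [0.62344759 0.15137576 0.17      ]
655 [147.1 258. ] [133 244  30  29] [0.51656732 0.16542547 0.17      ]
3001 [291.3 350.7] [244 328 110  39] [0.59080167 0.09152408 0.17      ]
659 [481.3 385.1] [461 351  31  76] [0.70988797 0.04834799 0.17      ]
18789 [385.5 454.4] [189 408 451  72] [0.64208293 0.00103426 0.17      ]
```

View pics/w2.png

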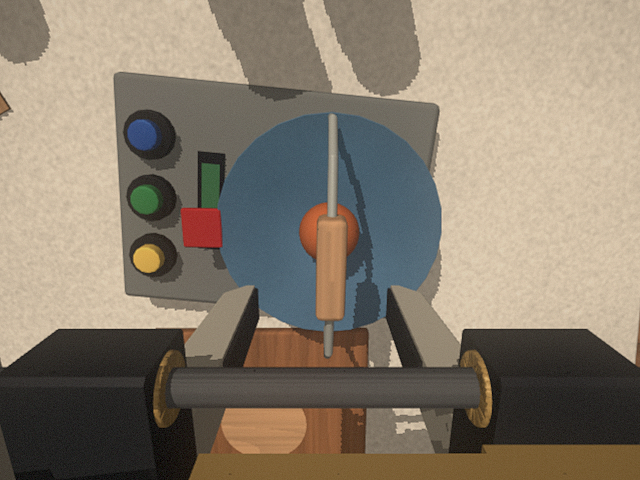

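Request:
send_rows:
  motion:
    - {"dx": 4.5, "dy": -1, "dz": 0, "ax": 0, "ay": 0, "az": 0, "grip": -0.3}
    - {"dx": 0, "dy": 0, "dz": -15, "ax": 0, "ay": 0, "az": 0, "grip": -0.3}
    - {"dx": 0, "dy": 0, "dz": -20, "ax": 0, "ay": 0, "az": 0, "grip": -0.3}
    - {"dx": 0, "dy": 0, "dz": -20, "ax": 0, "ay": 0, "az": 0, "grip": -0.3}
    - {"dx": 0, "dy": 0, "dz": -14, "ax": 0, "ay": 0, "az": 0, "grip": -0.3}
    - {"dx": 0, "dy": 0, "dz": -5, "ax": 0, "ay": 0, "az": 0, "grip": -0.3}
    - {"dx": 0, "dy": 0, "dz": 0, "ax": 0, "ay": 0, "az": 0, "grip": -0.2}
    - {"dx": 0, "dy": 0, "dz": 0, "ax": 0, "ay": 0, "az": 0, "grip": 0}
    - {"dx": 0, "dy": 0, "dz": 0, "ax": 0, "ay": 0, "az": 0, "grip": 0.3}
    - {"dx": 0, "dy": 0, "dz": 0, "ax": 0, "ay": 0, "az": 0, "grip": 0.4}
    - {"dx": 0, "dy": 0, "dz": 0, "ax": 0, "ay": 0, "az": 0, "grip": 0.45}
  newtons: 5

```text
clock: 8.95
tcp_pos: [0.6252, 0.1448, 0.1738]
orientation: [2.375, 2.054, 0.002]
ft_force: [-0.1, 0.2, 0.3]
finger_gap: 0.36
gripper_force: 0.0
```

```bash
python3 - <<'E'
from h import *
s=robot.sense();print(s["tcp_pos"],s["orientation"],s["finger_gap"])
c,im=snap("wrist","pics/w3.png")
E
```

```text
[0.62521783 0.14483239 0.1738128 ] [2.37543789 2.05403825 0.00242014] 0.3600244633813689
```

View pics/w3.png

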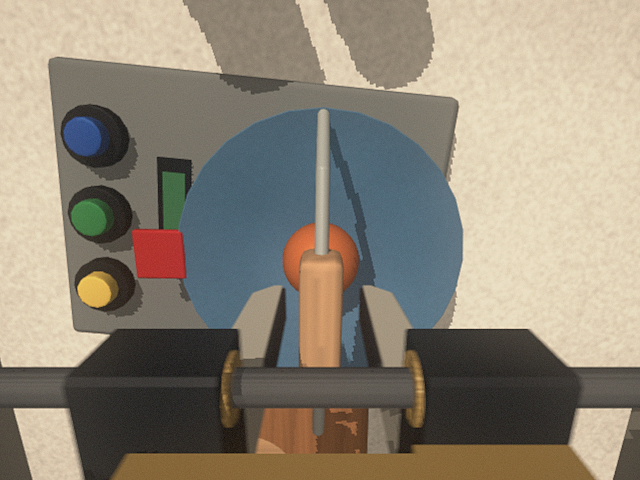

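Request:
send_rows:
  motion:
    - {"dx": -0.5, "dy": 0, "dz": -3, "ax": 0, "ay": 0, "az": 0, "grip": 0.55}
    - {"dx": 0, "dy": 0, "dz": 0, "ax": 0, "ay": 0, "az": 0, "grip": 0.6}
    - {"dx": 0, "dy": 0, "dz": 0, "ax": 0, "ay": 0, "az": 0, "grip": 0.65}
    - {"dx": 0, "dy": 0, "dz": 0, "ax": 0, "ay": 0, "az": 0, "grip": 0.7}
    - {"dx": 0, "dy": 0, "dz": 0, "ax": 0, "ay": 0, "az": 0, "grip": 0.8}
    - {"dx": 0, "dy": 0, "dz": 0, "ax": 0, "ay": 0, "az": 0, "grip": 1}
    - {"dx": 0, "dy": 0, "dz": 0, "ax": 0, "ay": 0, "az": 0, "grip": 1}
  newtons: 5

```text
clock: 9.58
tcp_pos: [0.6241, 0.1448, 0.1694]
orientation: [-2.376, -2.055, 0.001]
ft_force: [0.6, 0.6, -1.7]
finger_gap: 0.195
gripper_force: 5.0
```

Request:
send_rows:
  motion:
    - {"dx": 0, "dy": 0, "dz": 0, "ax": 0, "ay": 0, "az": 0, "grip": 1}
    - {"dx": 0, "dy": 0, "dz": 0, "ax": 0, "ay": 0, "az": 0, "grip": 1}
    - {"dx": 0, "dy": 0, "dz": 0, "ax": 0, "ay": 0, "az": 0, "grip": 1}
    - {"dx": 0, "dy": 0, "dz": 1, "ax": 0, "ay": 0, "az": 0, "grip": 1}
    - {"dx": 0, "dy": 0, "dz": 1, "ax": 0, "ay": 0, "az": 0, "grip": 1}
    - {"dx": 0, "dy": 0, "dz": 2, "ax": 0, "ay": 0, "az": 0, "grip": 1}
    - {"dx": 0, "dy": 0, "dz": 2, "ax": 0, "ay": 0, "az": 0, "grip": 1}
    - {"dx": 0, "dy": 0, "dz": 2, "ax": 0, "ay": 0, "az": 0, "grip": 1}
    - {"dx": 0, "dy": 0, "dz": 2, "ax": 0, "ay": 0, "az": 0, "grip": 1}
    - {"dx": 0, "dy": 0, "dz": 2, "ax": 0, "ay": 0, "az": 0, "grip": 1}
    - {"dx": 0, "dy": 0, "dz": 2, "ax": 0, "ay": 0, "az": 0, "grip": 1}
    - {"dx": 0, "dy": 0, "dz": 1, "ax": 0, "ay": 0, "az": 0, "grip": 1}
    - {"dx": 0, "dy": 0, "dz": 0, "ax": 0, "ay": 0, "az": 0, "grip": 1}
  newtons: 25

```text
clock: 10.67
tcp_pos: [0.6244, 0.1448, 0.1851]
orientation: [2.376, 2.054, 0.001]
ft_force: [0.5, -0.0, -4.3]
finger_gap: 0.194
gripper_force: 25.0
```

```bash
python3 - <<'E'
from h import *
s=robot.sense();print(s["tcp_pos"],s["ft_force"],s["ft_torque"],s["finger_gap"],s["gripper_force"])
c,im=snap("wrist","pics/w4.png")
snap("side","pics/s4.png")
E
```

```text
[0.62436586 0.14475646 0.18506849] [ 0.49631989 -0.01298184 -4.32370473] [-0.00185724 -0.07419791  0.03683281] 0.1944979014000656 24.957693815231323
```

View pics/w4.png

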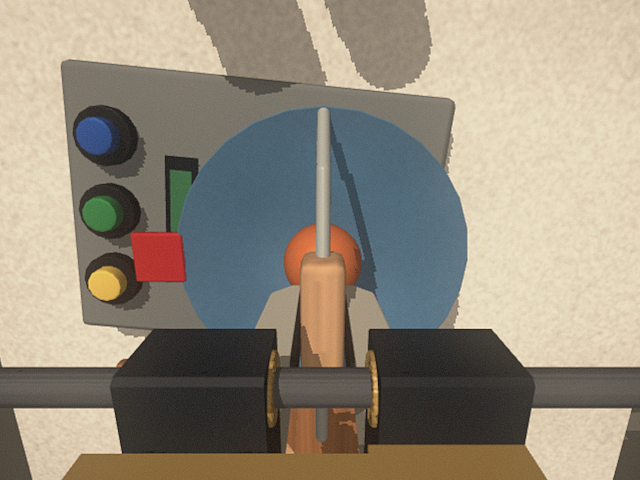

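Request:
send_rows:
  motion:
    - {"dx": 0, "dy": 0, "dz": 1, "ax": 0, "ay": 0, "az": 0, "grip": 1}
    - {"dx": 0, "dy": 0, "dz": 2, "ax": 0, "ay": 0, "az": 0, "grip": 1}
    - {"dx": 0, "dy": 0, "dz": 3, "ax": 0, "ay": 0, "az": 0, "grip": 1}
    - {"dx": 0, "dy": 0, "dz": 4, "ax": 0, "ay": 0, "az": 0, "grip": 1}
    - {"dx": 0, "dy": 0, "dz": 4, "ax": 0, "ay": 0, "az": 0, "grip": 1}
    - {"dx": 0, "dy": 0, "dz": 4, "ax": 0, "ay": 0, "az": 0, "grip": 1}
    - {"dx": 0, "dy": 0, "dz": 3, "ax": 0, "ay": 0, "az": 0, "grip": 1}
    - {"dx": 0, "dy": 0, "dz": 2, "ax": 0, "ay": 0, "az": 0, "grip": 1}
    - {"dx": 0, "dy": 0, "dz": 1, "ax": 0, "ay": 0, "az": 0, "grip": 1}
    - {"dx": 0, "dy": 0, "dz": 1, "ax": 0, "ay": 0, "az": 0, "grip": 1}
    - {"dx": -0.2, "dy": -0.5, "dz": 0, "ax": 0, "ay": 0, "az": 0, "grip": 1}
    - {"dx": -0.5, "dy": -1, "dz": 0, "ax": 0, "ay": 0, "az": 0, "grip": 1}
    - {"dx": -0.8, "dy": -1.7, "dz": 0, "ax": 0, "ay": 0, "az": 0, "grip": 1}
    - {"dx": -1.2, "dy": -2.5, "dz": 0, "ax": 0, "ay": 0, "az": 0, "grip": 1}
    - {"dx": -1.4, "dy": -3, "dz": 0, "ax": 0, "ay": 0, "az": 0, "grip": 1}
    - {"dx": -1.8, "dy": -3.8, "dz": 0, "ax": 0, "ay": 0, "az": 0, "grip": 1}
    - {"dx": -2, "dy": -4.2, "dz": 0, "ax": 0, "ay": 0, "az": 0, "grip": 1}
    - {"dx": -2.2, "dy": -4.7, "dz": 0, "ax": 0, "ay": 0, "az": 0, "grip": 1}

```text
clock: 12.27
tcp_pos: [0.6138, 0.1229, 0.2096]
orientation: [2.376, 2.055, -0.0]
ft_force: [-0.2, 0.8, -4.0]
finger_gap: 0.193
gripper_force: 25.0
```

Request:
send_rows:
  motion:
    - {"dx": -2.4, "dy": -5, "dz": 0, "ax": 0, "ay": 0, "az": 0.01, "grip": 1}
    - {"dx": -2.4, "dy": -5, "dz": 0, "ax": 0, "ay": 0, "az": 0.02, "grip": 1}
    - {"dx": -2.4, "dy": -5, "dz": 0, "ax": 0, "ay": 0, "az": 0.03, "grip": 1}
    - {"dx": -2.4, "dy": -5, "dz": 0, "ax": 0, "ay": 0, "az": 0.04, "grip": 1}
    - {"dx": -2.4, "dy": -5, "dz": 0, "ax": 0, "ay": 0, "az": 0.04, "grip": 1}
    - {"dx": -2.4, "dy": -5, "dz": 0, "ax": 0, "ay": 0, "az": 0.04, "grip": 1}
    - {"dx": -2.4, "dy": -5, "dz": 0, "ax": 0, "ay": 0, "az": 0.04, "grip": 1}
    - {"dx": -2.4, "dy": -5, "dz": 0, "ax": 0, "ay": 0, "az": 0.04, "grip": 1}
    - {"dx": -2.4, "dy": -5, "dz": 0, "ax": 0, "ay": 0, "az": 0.04, "grip": 1}
    - {"dx": -2.4, "dy": -5, "dz": 0, "ax": 0, "ay": 0, "az": 0.04, "grip": 1}
    - {"dx": -2.4, "dy": -5, "dz": 0, "ax": 0, "ay": 0, "az": 0.04, "grip": 1}
    - {"dx": -2.4, "dy": -5, "dz": 0, "ax": 0, "ay": 0, "az": 0.04, "grip": 1}
    - {"dx": -2.4, "dy": -5, "dz": 0, "ax": 0, "ay": 0, "az": 0.04, "grip": 1}
    - {"dx": -2.4, "dy": -5, "dz": 0, "ax": 0, "ay": 0, "az": 0.04, "grip": 1}
    - {"dx": -2.4, "dy": -5, "dz": 0, "ax": 0, "ay": 0, "az": 0.04, "grip": 1}
    - {"dx": -2.4, "dy": -5, "dz": 0, "ax": 0, "ay": 0, "az": 0.04, "grip": 1}
    - {"dx": -2.4, "dy": -5, "dz": 0, "ax": 0, "ay": 0, "az": 0.04, "grip": 1}
    - {"dx": -2.4, "dy": -5, "dz": 0, "ax": 0, "ay": 0, "az": 0.04, "grip": 1}
    - {"dx": -2.4, "dy": -5, "dz": 0, "ax": 0, "ay": 0, "az": 0.04, "grip": 1}
    - {"dx": -2.4, "dy": -5, "dz": 0, "ax": 0, "ay": 0, "az": 0.04, "grip": 1}

```text
clock: 13.93
tcp_pos: [0.5657, 0.0227, 0.2098]
orientation: [1.469, 2.776, 0.0]
ft_force: [0.9, -0.1, -4.8]
finger_gap: 0.19
gripper_force: 25.0
```

Request:
send_rows:
  motion:
    - {"dx": -2.4, "dy": -5, "dz": 0, "ax": 0, "ay": 0, "az": 0.04, "grip": 1}
    - {"dx": -2.4, "dy": -5, "dz": 0, "ax": 0, "ay": 0, "az": 0.04, "grip": 1}
    - {"dx": -2.4, "dy": -5, "dz": 0, "ax": 0, "ay": 0, "az": 0.04, "grip": 1}
    - {"dx": -2.4, "dy": -5, "dz": 0, "ax": 0, "ay": 0, "az": 0.04, "grip": 1}
    - {"dx": -2.4, "dy": -5, "dz": 0, "ax": 0, "ay": 0, "az": 0.04, "grip": 1}
    - {"dx": -2.4, "dy": -5, "dz": 0, "ax": 0, "ay": 0, "az": 0.04, "grip": 1}
    - {"dx": -2.4, "dy": -5, "dz": 0, "ax": 0, "ay": 0, "az": 0.04, "grip": 1}
    - {"dx": -2.4, "dy": -5, "dz": 0, "ax": 0, "ay": 0, "az": 0.04, "grip": 1}
    - {"dx": -2.4, "dy": -5, "dz": 0, "ax": 0, "ay": 0, "az": 0.04, "grip": 1}
    - {"dx": -2.4, "dy": -5, "dz": 0, "ax": 0, "ay": 0, "az": 0.04, "grip": 1}
    - {"dx": -2.4, "dy": -5, "dz": 0, "ax": 0, "ay": 0, "az": 0.04, "grip": 1}
    - {"dx": -2.4, "dy": -5, "dz": 0, "ax": 0, "ay": 0, "az": 0.04, "grip": 1}
    - {"dx": -2.4, "dy": -5, "dz": 0, "ax": 0, "ay": 0, "az": 0.04, "grip": 1}
    - {"dx": -2.4, "dy": -5, "dz": 0, "ax": 0, "ay": 0, "az": 0.04, "grip": 1}
    - {"dx": -2.4, "dy": -5, "dz": 0, "ax": 0, "ay": 0, "az": 0.04, "grip": 1}
    - {"dx": -2.4, "dy": -5, "dz": 0, "ax": 0, "ay": 0, "az": 0.04, "grip": 1}
    - {"dx": -2.4, "dy": -5, "dz": 0, "ax": 0, "ay": 0, "az": 0.04, "grip": 1}
    - {"dx": -2.4, "dy": -5, "dz": 0, "ax": 0, "ay": 0, "az": 0.04, "grip": 1}
    - {"dx": -2.4, "dy": -5, "dz": 0, "ax": 0, "ay": 0, "az": 0.04, "grip": 1}

```text
clock: 15.52
tcp_pos: [0.52, -0.0722, 0.2099]
orientation: [0.335, 3.123, -0.0]
ft_force: [1.2, -0.1, -4.2]
finger_gap: 0.189
gripper_force: 25.0
```

Request:
send_rows:
  motion:
    - {"dx": -2.2, "dy": -4.7, "dz": 0, "ax": 0, "ay": 0, "az": 0.03, "grip": 1}
    - {"dx": -2, "dy": -4.2, "dz": 0, "ax": 0, "ay": 0, "az": 0.02, "grip": 1}
    - {"dx": -1.8, "dy": -3.8, "dz": 0, "ax": 0, "ay": 0, "az": 0.015, "grip": 1}
    - {"dx": -1.4, "dy": -3, "dz": 0, "ax": 0, "ay": 0, "az": 0.01, "grip": 1}
    - {"dx": -1.2, "dy": -2.5, "dz": 0, "ax": 0, "ay": 0, "az": 0, "grip": 1}
    - {"dx": -0.8, "dy": -1.7, "dz": 0, "ax": 0, "ay": 0, "az": 0, "grip": 1}
    - {"dx": -0.5, "dy": -1, "dz": 0, "ax": 0, "ay": 0, "az": 0, "grip": 1}
    - {"dx": -0.2, "dy": -0.5, "dz": 0, "ax": 0, "ay": 0, "az": 0, "grip": 1}
    - {"dx": 0, "dy": 0, "dz": 0, "ax": 0, "ay": 0, "az": 0, "grip": 1}
    - {"dx": 0, "dy": 0, "dz": 0, "ax": 0, "ay": 0, "az": 0, "grip": 1}
    - {"dx": 0, "dy": 0, "dz": 0, "ax": 0, "ay": 0, "az": 0, "grip": 1}
    - {"dx": 0, "dy": 0, "dz": 0, "ax": 0, "ay": 0, "az": 0, "grip": 1}
    - {"dx": 0, "dy": 0, "dz": 0, "ax": 0, "ay": 0, "az": 0, "grip": 1}
    - {"dx": 0, "dy": 0, "dz": 0, "ax": 0, "ay": 0, "az": 0, "grip": 1}
    - {"dx": 0, "dy": 0, "dz": 0, "ax": 0, "ay": 0, "az": 0, "grip": 1}
    - {"dx": 0, "dy": 0, "dz": 0, "ax": 0, "ay": 0, "az": 0, "grip": 1}
    - {"dx": 0, "dy": 0, "dz": 0, "ax": 0, "ay": 0, "az": 0, "grip": 1}
    - {"dx": 0, "dy": 0, "dz": 0, "ax": 0, "ay": 0, "az": 0, "grip": 1}

```text
clock: 17.02
tcp_pos: [0.5104, -0.093, 0.2097]
orientation: [0.221, 3.134, -0.0]
ft_force: [0.1, -0.7, -4.5]
finger_gap: 0.191
gripper_force: 25.0
```

```bash
python3 - <<'E'
from h import *
s=robot.sense();p=np.array(s["tcp_pos"]);print(s["clock"],p,s["orientation"],s["ft_force"],s["finger_gap"])
c,im=snap("wrist","pics/w5.png"); ct,t=snap("top","pics/t5.png"); cs,sd=snap("side","pics/s5.png")
for n,cc,i in(("w",c,im),("t",ct,t),("s",cs,sd)):
    for nm,lo,hi in(("red",(0,150,60),(6,255,255)),("or",(5,150,80),(18,255,255))):
        for a,q,b in blobs(i,lo,hi,60): print(n,nm,a,q,b,"z.1",ray(cc,q,.1).round(3),"z.118",ray(cc,q,.118).round(3),"z.014",ray(cc,q,.014).round(3))
cv2.imwrite("pics/c5.png",np.hstack([cv2.resize(im,(400,300)),cv2.resize(sd[180:330,220:420],(400,300))]))
E
```

```text
17.0167 [ 0.51036998 -0.09303832  0.20966665] [ 2.20940748e-01  3.13379310e+00 -3.16157262e-06] [ 0.11587145 -0.74139999 -4.46641543] 0.19089765066597073
w red 2403 [158.2 256.3] [131 232  55  50] z.1 [ 0.499 -0.206  0.1  ] z.118 [ 0.494 -0.197  0.118] z.014 [ 0.521 -0.249  0.014]
w or 1036 [298.7 252.7] [284 223  32  62] z.1 [ 0.51 -0.11  0.1 ] z.118 [ 0.504 -0.108  0.118] z.014 [ 0.536 -0.119  0.014]
w or 1015 [345.9 251.5] [331 224  30  61] z.1 [ 0.513 -0.078  0.1  ] z.118 [ 0.508 -0.078  0.118] z.014 [ 0.541 -0.076  0.014]
t red 465 [166.  187.2] [154 176  25  24] z.1 [0.669 0.39  0.1  ] z.118 [0.665 0.386 0.118] z.014 [0.685 0.413 0.014]
t or 50066 [345.6  54.9] [  7   0 633 216] z.1 [ 1.028 -0.054  0.1  ] z.118 [ 1.02  -0.054  0.118] z.014 [ 1.065 -0.057  0.014]
t or 695 [319.5 236.7] [304 208  36  83] z.1 [ 0.554 -0.     0.1  ] z.118 [ 0.552 -0.     0.118] z.014 [0.564 0.    0.014]
t or 87 [  8.6 219.3] [  1 215  19  10] z.1 [0.576 0.781 0.1  ] z.118 [0.574 0.772 0.118] z.014 [0.588 0.825 0.014]
t or 5181 [ 15.4 319.7] [  0 224  39 209] z.1 [0.327 0.743 0.1  ] z.118 [0.328 0.7
[... 1289 characters left out ...]
295 239  77  60] z.1 [0.448 0.029 0.1  ] z.118 [0.438 0.04  0.118] z.014 [ 0.497 -0.025  0.014]
s or 834 [173.2 362.4] [155 338  38  46] z.1 [0.523 0.529 0.1  ] z.118 [0.512 0.534 0.118] z.014 [0.577 0.509 0.014]
s or 323 [627.6 361.6] [611 341  29  41] z.1 [-0.275 -0.273  0.1  ] z.118 [-0.276 -0.258  0.118] z.014 [-0.274 -0.346  0.014]
s or 1417 [579.6 429.1] [530 375 110 105] z.1 [-0.28  -0.025  0.1  ] z.118 [-0.28  -0.013  0.118] z.014 [-0.279 -0.082  0.014]
s or 273 [ 26.1 433.9] [ 11 417  31  33] z.1 [0.605 0.876 0.1  ] z.118 [0.592 0.875 0.118] z.014 [0.664 0.878 0.014]
s or 2093 [ 83.4 457.3] [ 39 416  87  64] z.1 [0.464 0.812 0.1  ] z.118 [0.454 0.813 0.118] z.014 [0.514 0.81  0.014]
```

View pics/c5.png

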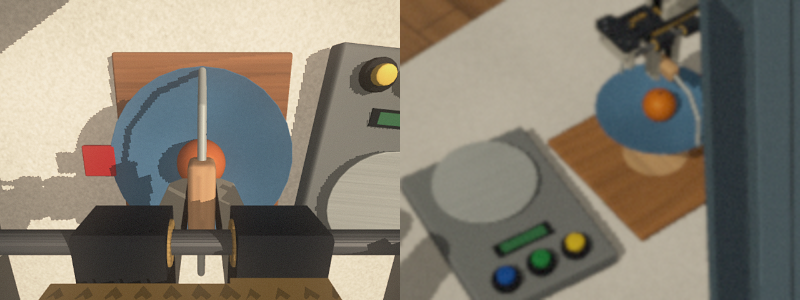

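Request:
send_rows:
  motion:
    - {"dx": 0, "dy": 0, "dz": 0, "ax": 0, "ay": 0, "az": 0, "grip": 1}
    - {"dx": 0, "dy": 0, "dz": 0, "ax": 0, "ay": 0, "az": 0, "grip": 1}
    - {"dx": 0, "dy": 0, "dz": 0, "ax": 0, "ay": 0, "az": 0, "grip": 1}
    - {"dx": 0, "dy": 0, "dz": 0, "ax": 0, "ay": 0, "az": 0, "grip": 1}
    - {"dx": 0, "dy": 0, "dz": 0, "ax": 0, "ay": 0, "az": 0, "grip": 1}
    - {"dx": 0, "dy": 0, "dz": 0, "ax": 0, "ay": 0, "az": 0, "grip": 1}
    - {"dx": 0, "dy": 0, "dz": 0, "ax": 0, "ay": 0, "az": 0, "grip": 1}
    - {"dx": 0, "dy": 0, "dz": 0, "ax": 0, "ay": 0, "az": 0, "grip": 1}
    - {"dx": 0, "dy": 0, "dz": 0, "ax": 0, "ay": 0, "az": 0, "grip": 1}
    - {"dx": 0, "dy": 0, "dz": 0, "ax": 0, "ay": 0, "az": 0, "grip": 1}
    - {"dx": 0, "dy": 0, "dz": 0, "ax": 0, "ay": 0, "az": 0, "grip": 1}
    - {"dx": 0, "dy": 0, "dz": 0, "ax": 0, "ay": 0, "az": 0, "grip": 1}

```text
clock: 18.17
tcp_pos: [0.5104, -0.093, 0.2097]
orientation: [-0.221, -3.134, 0.0]
ft_force: [-0.9, -0.1, -5.8]
finger_gap: 0.193
gripper_force: 25.0
```

```bash
python3 - <<'E'
from h import *
c=robot.get_calibration("side")
for i in range(4):
    im=robot.read_camera("side"); print([(a,q) for a,q,b in blobs(im,(5,150,80),(18,255,255),60) if abs(q-[349,232]).max()<12])
print(robot.finish_job())
E
```

```text
[(np.int32(195), array([349.3, 231.9]))]
[(np.int32(194), array([349.3, 232. ]))]
[(np.int32(195), array([349.3, 231.9]))]
[(np.int32(192), array([349.2, 232. ]))]
the job is handed in; nothing more can be done
None
```

I pressed the green, yellow and blue keys in that order and handed the job in with the dish held still about 7 cm above the board's middle, its red tab within a few millimetres of the mark and the tangerine centred; no verdict came back.

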